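Strap the noodle pin into its V-cradle

TASK

Take the wooden noodle pin off its low board and lay it in the two V-blocks of the cradle, then slide it along gently until its end touches the cradle's end stop and let go. Then swing the steel strap over and press it down on the pin, firmly but not hard (about 10 N at the tab), so that its rubber foot stays gripping the pin after you let go; leave the bowl, the chopstick holder and the spatula where they are.

Things in the scene. Friction and masses are not known exactly. Their poses are not given: they have to be found in the camera images.
- pin: Plain pale wooden noodle pin: a cylinder 40 mm in diameter, 260 mm long, 0.2 to 0.33 kg. Origin at its middle, on its axis; its own y axis runs along it. It starts lying on the low dark board, its axis 30 mm above the counter, its middle clear on both sides.
- board: Low dark wooden board, fixed, 90 mm (x) by 230 mm (y), 10 mm thick, under the pin (pin along y). Origin at the centre of its underside. Two pairs of ribs 6 mm high, at y = -90 and +90 mm, keep the pin from rolling.
- cradle: Wooden cradle, fixed: base board 124 mm (x) by 300 mm (y), 14 mm thick, and two upright V-blocks 24 mm thick at y = -90 and +90 mm, up to x = +-38 mm and z = 63 mm, V faces at 45 degrees. Origin at the centre of the underside; z up, y along the V. The strap is hinged at the +y block, on the +x side, between steel ears up to z = 105 mm; the end stop is at the -y end.
- cradle_seat (a point): Where the middle of a seated pin lies that touches the stop: cradle x = 0, y = 0, z = 62 mm (top of the pin at z = 82 mm). The seated pin lies along the cradle's y. Here, between the blocks, it is free on both sides and 28 mm above the base board.
- stop: Upright wooden end stop on the cradle's -y end, 50 mm wide, 14 mm thick, its top 80 mm above the counter. Origin at the centre of its foot; axes as the cradle's. Its face towards the pin is at cradle y = -130 mm (7 mm from its origin). Pushing the pin against it with over 25 N is too hard.
- strap: Flat steel clamp strap, 22 mm wide, 6 mm thick, reaching 112 mm from its hinge along its own -x. Origin on the hinge axis (own y, parallel to the cradle's y), at cradle (48, 90, 98) mm; its back face looks along its own +z. Axes as the cradle's when level (angle 0). It starts open, turned about +y by 1.65 to 1.85 rad (-x end up, upright or leaning back), and closes towards the cradle's -x.
- strap_tab (a point): Middle of the top face of the tab (28 x 32 mm, 6 mm thick) at the strap's free end, 97 mm from the hinge axis: the place to press. Level, it is at cradle (-49, 90, 101) mm. The hinge is stiff: the strap stays where it is left; turning it takes about 4 N at the tab. Pressed with 7 to 15 N at the tab it keeps its grip on the pin; over 25 N is too hard.
- strap_foot (a point): Point on the strap's underside, 48 mm from the hinge, out of which the rubber foot (18 mm across) sticks. The foot is on an adjusting screw and reaches 8 to 18 mm below this point, different each time and not measured: it meets the pin at an angle between -0.11 and +0.11 rad, to be felt. The contact is stiff: 1 to 2 mm of tab travel from touch to 15 N.
- bowl: Pale green ceramic bowl, 136 mm across, 60 mm high, standing beyond the work; leave alone. Origin at the centre of its foot.
- holder: Bamboo chopstick holder, 72 mm across, 120 mm high, with four chopsticks up to 203 mm high; leave alone. Origin at the centre of its underside.
- spatula: Flat steel fan-shaped spatula, about 260 mm long, fan about 100 mm wide, 11 mm high, lying on the counter; leave alone. Origin in its handle, 85 mm from its back end, at counter height; its x axis points to the fan.

How it is judged:
By the outcome, as a careful person would: the job done as asked, in the order asked, and still so for the second after the job is handed in, with the robot touching nothing.
It also fails if it takes over 72 s, if anything falls off the work surface, if the arm or the gripper's body presses on something with over 40 N, if the wrist force passes 120 N, or if a joint passes its speed limit or range.

ROBOT

A 7-joint arm with a two-finger parallel gripper is mounted at the origin on the work surface. World frame = base frame: x ahead of the robot, y to its left, z up, the work surface at z = 0. Lengths are in m, angles in rad, forces in N, time in s.
With the tool pointing down it reaches from about 0.4 to 0.9 m from the base axis. Payload 5.6 kg.
Tool frame: the origin (TCP) lies on the centre line of the jaws, within the pads' length; the fingertips stand 8 mm ahead of it and the grasp point (between the pads) lies 11 mm behind it; z points along the fingers, y is the line along which they close (so a half turn about z gives the same grasp; the last joint's range is limited). The gripper opens to 92 mm and grips with 3 to 60 N. Pads are 20 mm wide; open, the fingers measure 128 mm over their backs; the gripper's body (75 mm by 189 mm) begins 69 mm behind the grasp point.
Start: joints at [1.186, 0.468, -0.012, 1.603, 0.006, 1.071, -0.056], TCP at [0.218, -0.612, 0.223] pointing down, gripper open.
Joint ranges: [-2.53, 2.53], [-0.31, 2.02], [-1.57, 1.55], [0.28, 2.44], [-1.29, 4.43], [0.15, 1.84], [-2.92, 2.92]. Speed limits (rad/s): [2.57, 2.57, 3.14, 3.14, 3.14, 3.14, 3.14].

INTERFACE

Orientations are given as [roll, pitch, yaw] about the fixed x, y, z axes, in that order (R = Rz(yaw) Ry(pitch) Rx(roll)).
In Python, from rig import get_obs, vision, robot gives the robot as it stands. The module is installed in compiled form; this text tells all that it offers.
- The arm moves only by the shell command python3 -m jog 'ROWS' [FORCE]. ROWS is JSON, a list of rows, each a list of 3 entries, a list of its own where there are three numbers: the finger opening in mm, from 0 to 91.9, then the shift along the tool's x, y, z in units of 50 mm (1.0 is 50 mm), then the turn, a rotation vector about the tool's x, y, z in units of 8 degrees (1.0 is 8 degrees). In form: [[hand, [tx, ty, tz], [ax, ay, az]], ...]. A call has 1 to 20 rows; each row shifts and turns the commanded pose from where the row before left it, along the tool's axes as they then stand; what a row does not reach is not made up. A row lasts 1/10 s, in which the tool goes at most 50 mm and 8.59 degrees, less where a joint would pass 70% of its speed; a pose out of reach is approached as far as the arm can. A call is refused whole if a number of a shift passes 1 or a number of a turn 1, either way. A call with a gripper value outside its range is refused whole. The fingers move at their own pace and stop on an object; FORCE is the grip in N (left out, the last holds). Time passes only in rows, so rows that do not move let the fingers close. It gives the time, the measured TCP pose, the force, the opening and the grip force at its end, in the units of the state.
- get_obs(): the state, without advancing time (a new reading comes with each control period).
- vision.snapshot(name): name is "scene" or "top"; returns the picture (384x512x3 uint8, red, green, blue); there is no depth.
- vision.camera_model(name): a dict with "fx", "fy", "cx", "cy" (pixels), "dist" ([k1, k2, p1, p2, k3] as OpenCV has them; the pictures are not rectified), "camera_from_world" (4x4, takes a point from world to camera coordinates). Camera axes: x right, y up, looking along -z (the intrinsics and any distortion apply to the point x, -y, -z); pixel columns grow to the right and rows downward; lengths in m; the calibration is good to about 2 mm. A picture is of the moment at which its call begins. camera_model takes no time and is no camera call.
- robot.close_job(): hands the job in; it is judged then, once.
The state is a dict: "t": time; "joint_positions": joint angles; "joint_velocities": joint speeds; "tau": joint torques, N m; "eef_pos": TCP position; "ee_rot": TCP orientation; "contact_force": force on the tool from outside, world axes, zero at the start; "moment": the same for the moment, N m; "opening": finger opening in m; "grasp_force": force on a finger pad.
Only numpy, scipy, OpenCV 4.12 (cv2) and the standard library are available. Lean on these libraries where they do the work, as an engineer would, in place of code of your own. Each camera call takes 0.05 s, during which the arm holds its last target. There are 200 camera calls.

## Working session

There is one attempt and no reset: what is moved stays moved. The work goes in short steps, Python scripts to look and compute and a shell command to move; the robot and the scene stay as the last step left them, time stands still between calls to the robot, and variables do not carry over. Pictures are saved under pics/ and viewed, at most 10 in all, crops included, and the job is handed in when it is done.

```bash
mkdir -p pics; cat > h.py <<'E'
import numpy as np, cv2
from rig import get_obs, vision, robot
def cam(n):
    m=vision.camera_model(n); K=np.array([[m['fx'],0,m['cx']],[0,m['fy'],m['cy']],[0,0,1.]])
    T=np.diag([1,-1,-1,1.])@np.array(m['camera_from_world']); return K,np.array(m['dist'],float),T
def proj(c,P):
    K,d,T=c; P=np.atleast_2d(np.array(P,float))
    return cv2.projectPoints(P,cv2.Rodrigues(T[:3,:3])[0],T[:3,3],K,d)[0].reshape(-1,2)
def ray(c,uv):
    K,d,T=c; p=cv2.undistortPoints(np.array(uv,float).reshape(-1,1,2),K,d).reshape(-1,2)
    D=np.c_[p,np.ones(len(p))]@T[:3,:3]; return -T[:3,:3].T@T[:3,3],D
def atz(c,uv,z):
    o,D=ray(c,uv); return o+D*((z-o[2])/D[:,2])[:,None]
def tri(c1,u1,c2,u2):
    o1,D1=ray(c1,u1);o2,D2=ray(c2,u2);out=[]
    for a,b in zip(D1,D2):
        s=np.linalg.lstsq(np.c_[a,-b],o2-o1,rcond=None)[0]; p,q=o1+a*s[0],o2+b*s[1]
        out.append(np.r_[(p+q)/2,np.linalg.norm(p-q)])
    return np.array(out)
def snap(n,f,crop=None,s=1):
    im=vision.snapshot(n)[:,:,::-1]; cv2.imwrite(f'pics/raw_{f}.png',im)
    if crop: x0,y0,x1,y1=crop; im=im[y0:y1,x0:x1]
    cv2.imwrite(f'pics/{f}.png',cv2.resize(im,None,fx=s,fy=s,interpolation=cv2.INTER_CUBIC))
E
python3 - <<'E'
from h import *
np.set_printoptions(precision=4,suppress=True)
snap('scene','s0',s=1.56);snap('top','t0',s=1.56)
for n in('scene','top'):
    K,d,T=cam(n);print(n,K[0,0],d,(-T[:3,:3].T@T[:3,3]),T[2,:3])
o=get_obs();print({k:np.round(v,3) for k,v in o.items()})
E
```

```text
scene 405.16776050937943 [-0.1341  0.      0.      0.      0.    ] [1.2601 0.5424 0.8882] [-0.5428 -0.4997 -0.675 ]
top 352.009714831416 [-0.1107  0.      0.      0.      0.    ] [ 0.427  -0.0264  1.0164] [ 0.2055 -0.0101 -0.9786]
{'t': np.float64(0.1), 'joint_positions': array([ 1.186,  0.468, -0.012,  1.604,  0.006,  1.071, -0.056]), 'joint_velocities': array([-0.   , -0.001,  0.001, -0.004,  0.001,  0.001, -0.001]), 'tau': array([  0.001, -52.165,  -0.012, -24.437,  -0.057,   0.014,   0.   ]), 'eef_pos': array([ 0.218, -0.612,  0.222]), 'ee_rot': array([-3.14 ,  0.   ,  0.342]), 'contact_force': array([ 0.149,  0.753, -0.626]), 'moment': array([-0.033, -0.002, -0.023]), 'grasp_force': np.float64(0.0), 'opening': np.float64(0.092)}
```

View pics/s0.png

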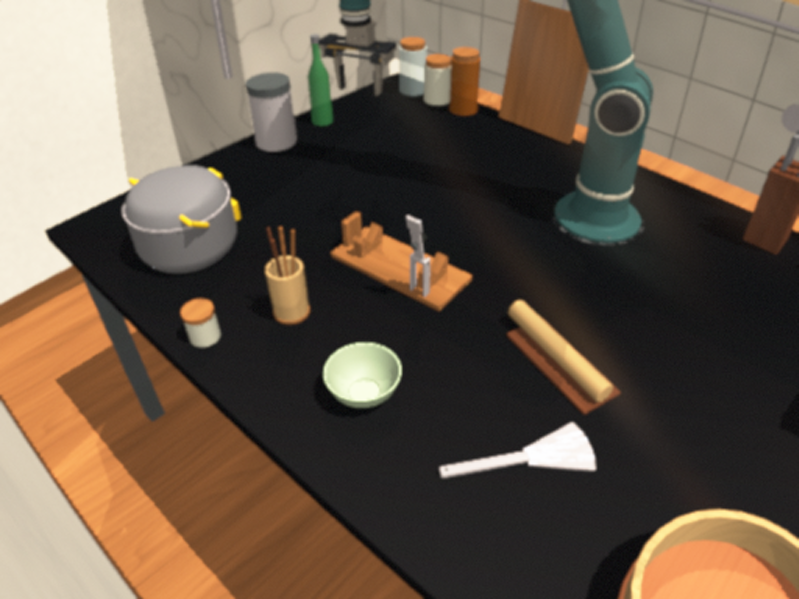

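View pics/t0.png

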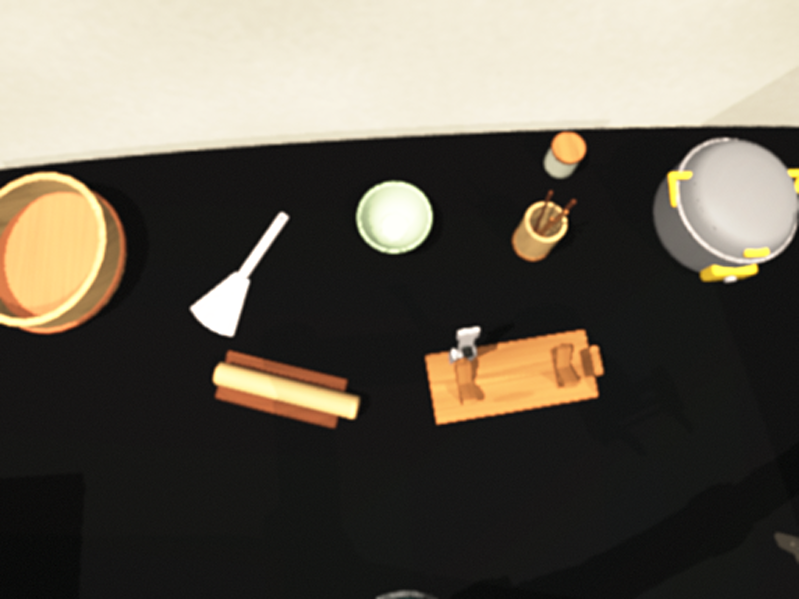

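The overview shows the pin on its board (top view about (215,373) to (358,405)) and the cradle (base corners (425,355), (585,331), (600,396) and (437,424)). Its strap stands open at about (465,340). I'll take enlarged crops to get precise readings.

```bash
python3 - <<'E'
import cv2
t=cv2.imread('pics/raw_t0.png');s=cv2.imread('pics/raw_s0.png')
cv2.imwrite('pics/tc.png',cv2.resize(t[200:285,130:390],None,fx=3,fy=3,interpolation=cv2.INTER_CUBIC))
cv2.imwrite('pics/sc.png',cv2.resize(s[130:270,205:405],None,fx=4,fy=4,interpolation=cv2.INTER_CUBIC))
E
```

```text
(no output)
```

View pics/tc.png

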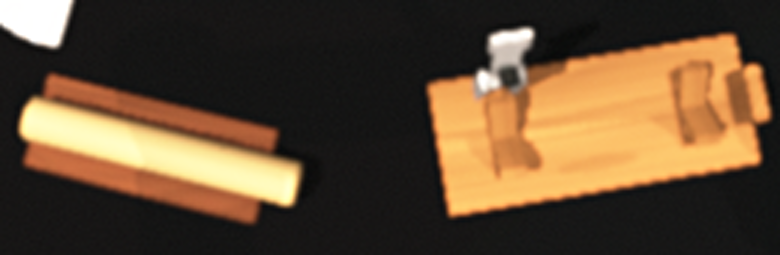

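View pics/sc.png

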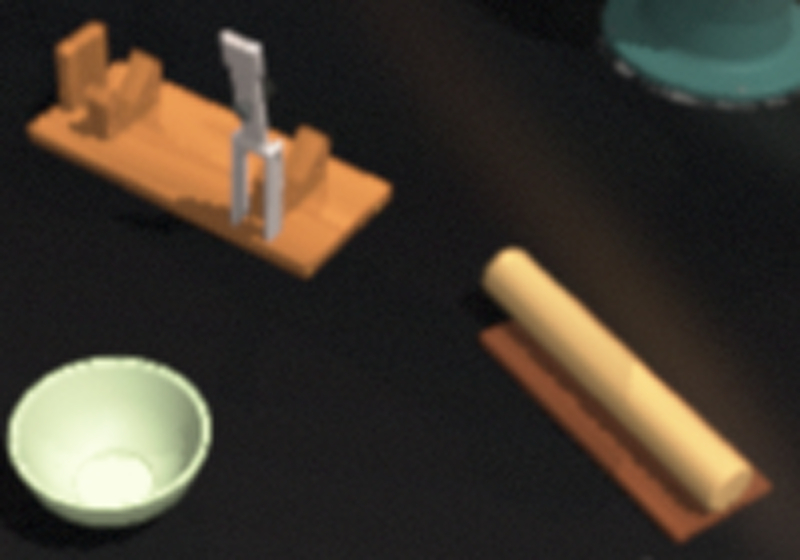

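In the top crop, the base corners are (428,84), (735,35), (762,162) and (450,216), the pin runs from about (28,115) to (299,185), and the strap end is at (490..533, 30). In the scene crop, the base corners are (308,265), (391,187) and (28,128), the pin runs from (505,262) to (733,487), and the strap tip is at (222..262, 32..43).

```bash
cat > fit.py <<'E'
from h import *
from scipy.optimize import least_squares, minimize
np.set_printoptions(precision=4,suppress=True)
ct,cs=cam('top'),cam('scene')
def T(p): return (np.array(p,float)+.5)/3-.5+[130,200]
def S(p): return (np.array(p,float)+.5)/4-.5+[205,130]
# order: (+x+y),(+x-y),(-x-y),(-x+y)
tu=T([(428,84),(735,35),(762,162),(450,216)]); su=S([(308,263),(28,128),(391,187)])
print('tri',tri(ct,tu[[0,1,3]],cs,su))
C=np.array([[62,150],[62,-150],[-62,-150],[-62,150]])/1e3
def pts(v,h=.014):
    c,s=np.cos(v[2]),np.sin(v[2]); return np.c_[C@np.array([[c,s],[-s,c]])+v[:2],np.full(4,h)]
f=lambda v:np.r_[proj(ct,pts(v))-tu,proj(cs,pts(v)[[0,1,3]])-su].ravel()
r=least_squares(f,[.47,-.15,.1]);print('cradle',r.x,'res px',r.fun.round(1))
# pin masks
def mask(fn,c,box):
    im=cv2.imread(fn); hsv=cv2.cvtColor(im,cv2.COLOR_BGR2HSV).astype(int)
    m=(hsv[...,2]>150)&(hsv[...,1]>50)&(hsv[...,0]>10)&(hsv[...,0]<32)
    z=np.zeros(m.shape,np.float32);x0,y0,x1,y1=box;z[y0:y1,x0:x1]=m[y0:y1,x0:x1];return z
mt=mask('pics/raw_t0.png',ct,(132,225,235,275));ms=mask('pics/raw_s0.png',cs,(320,188,396,262))
a=np.linspace(0,2*np.pi,40,endpoint=False)
def sil(c,v):
    x,y,z,w=v;L=np.array([-np.sin(w),np.cos(w),0]);N=np.array([np.cos(w),np.sin(w),0])
    P=np.concatenate([[x,y,z]+s*.13*L+.02*(np.cos(a)[:,None]*N+np.sin(a)[:,None]*[0,0,1]) for s in(-1,1)])
    h=cv2.convexHull(proj(c,P).astype(np.float32)).reshape(-1,2)
    b=np.zeros((384*4,512*4),np.uint8);cv2.fillPoly(b,[np.round((h+.5)*4*16-8).astype(np.int32)],255,shift=4)
    return cv2.resize(b,(512,384),interpolation=cv2.INTER_AREA)/255.
g=lambda v:sum(np.abs(sil(c,v)-m).sum() for c,m in((ct,mt),(cs,ms)))
v0=np.r_[.0,.0,.03,-.2]; e=atz(ct,T([(28,115),(299,185)]),.03);v0[:2]=e.mean(0)[:2];d=e[0]-e[1];v0[3]=np.arctan2(-d[0],d[1]);print('v0',v0)
o=minimize(g,v0,method='Nelder-Mead',options=dict(initial_simplex=v0+np.vstack([np.zeros(4),np.diag([.006,.006,.008,.04])]),xatol=1e-5,fatol=.01,maxiter=300))
print('pin',o.x,'err',o.fun,'of',mt.sum(),ms.sum())
w=r.x[2];R=np.array([[np.cos(w),-np.sin(w)],[np.sin(w),np.cos(w)]])
for n,p in dict(seat=(0,0),hinge=(48,90),tab=(-49,90),stop=(0,-130)).items(): print(n,R@np.array(p)/1e3+r.x[:2])
# strap angle from tips
def tip(al,l,y,zz=0):
    X=.048-l*np.cos(al)+zz*np.sin(al);Z=.098+l*np.sin(al)+zz*np.cos(al);return np.r_[R@[X,y]+r.x[:2],Z]
k=lambda al:np.r_[proj(cs,[tip(al[0],.111,.106),tip(al[0],.111,.074)])-S([(262,45),(222,33)])].ravel()
q=least_squares(k,[1.75]);print('strap angle',q.x,q.fun)
E
python3 fit.py
```

```text
tri [[ 0.5278 -0.0629  0.018   0.0014]
 [ 0.5572 -0.3642  0.012   0.0013]
 [ 0.4043 -0.0763  0.0133  0.0002]]
cradle [ 0.4808 -0.2198  0.1003] res px [ 0.3  0.4 -0.4 -0.  -0.3  0.1  0.2  0.1 -0.5  0.6 -0.  -0.3 -0.  -0.2]
v0 [ 0.4795  0.1883  0.03   -0.2971]
pin [ 0.4767  0.1899  0.0361 -0.291 ] err 288.24313725490197 of 1446.0 965.0
seat [ 0.4808 -0.2198]
hinge [ 0.5196 -0.1254]
tab [ 0.4231 -0.1351]
stop [ 0.4938 -0.3491]
strap angle [1.7296] [-0.2768  0.7464  0.9987 -0.0127]
```

```bash
cat > plan.py <<'E'
import sys,json,numpy as np
from scipy.spatial.transform import Rotation as Ro
from rig import get_obs
# waypoints [x,y,z,roll,pitch,yaw]; turn listed first, then shift in the turned axes
o=get_obs();p=np.array(o['eef_pos']);R=Ro.from_euler('xyz',o['ee_rot'])
print('t',round(o['t'],2),'p',p.round(4),'rpy',np.round(o['ee_rot'],3),'F',np.round(o['contact_force'],1))
for w in json.loads(sys.argv[1]):
    R2=Ro.from_euler('xyz',w[3:]);a=(R.inv()*R2).as_rotvec(degrees=True)/8;s=R2.inv().apply(np.array(w[:3])-p)/.05
    print('turn',a.round(3),'shift',s.round(3));p,R=np.array(w[:3]),R2
E
python3 plan.py '[[0.40,-0.35,0.33,3.1416,0,1.28],[0.477,0.19,0.33,3.1416,0,1.28],[0.477,0.19,0.025,3.1416,0,1.28]]'
```

```text
t 0.1 p [ 0.2176 -0.6119  0.2217] rpy [-3.14   0.     0.342] F [ 0.1  0.8 -0.6]
turn [-1.10e-02 -4.00e-03 -6.72e+00] shift [ 6.064  1.992 -2.165]
turn [0. 0. 0.] shift [10.788 -1.621  0.   ]
turn [0. 0. 0.] shift [0.  0.  6.1]
```

```bash
python3 -m jog '[[91.9,[0,0,-0.2165],[0,0,-0.672]],[91.9,[0,0,-0.2165],[0,0,-0.672]],[91.9,[0,0,-0.2165],[0,0,-0.672]],[91.9,[0,0,-0.2165],[0,0,-0.672]],[91.9,[0,0,-0.2165],[0,0,-0.672]],[91.9,[0,0,-0.2165],[0,0,-0.672]],[91.9,[0,0,-0.2165],[0,0,-0.672]],[91.9,[0,0,-0.2165],[0,0,-0.672]],[91.9,[0,0,-0.2165],[0,0,-0.672]],[91.9,[0,0,-0.2165],[0,0,-0.672]],[91.9,[0.606,0.199,0],[0,0,0]],[91.9,[0.606,0.199,0],[0,0,0]],[91.9,[0.606,0.199,0],[0,0,0]],[91.9,[0.606,0.199,0],[0,0,0]],[91.9,[0.606,0.199,0],[0,0,0]],[91.9,[0.606,0.199,0],[0,0,0]],[91.9,[0.606,0.199,0],[0,0,0]],[91.9,[0.606,0.199,0],[0,0,0]],[91.9,[0.606,0.199,0],[0,0,0]],[91.9,[0.606,0.199,0],[0,0,0]]]' && python3 plan.py '[[0.477,0.19,0.33,3.1416,0,1.28],[0.477,0.19,0.1,3.1416,0,1.28]]'
```

```text
t: 2.1
eef_pos: [0.4004, -0.3494, 0.3305]
ee_rot: [-3.141, -0.0, 1.28]
contact_force: [0.7, 0.8, -0.4]
opening: 0.0919
grasp_force: 0.0
t 2.1 p [ 0.4004 -0.3494  0.3305] rpy [-3.141 -0.     1.28 ] F [ 0.7  0.8 -0.4]
turn [-0.004 -0.001 -0.   ] shift [10.774 -1.625  0.011]
turn [0. 0. 0.] shift [0.  0.  4.6]
```

```bash
python3 -m jog '[[91.9,[0.6,-0.09,0],[0,0,0]],[91.9,[0.6,-0.09,0],[0,0,0]],[91.9,[0.6,-0.09,0],[0,0,0]],[91.9,[0.6,-0.09,0],[0,0,0]],[91.9,[0.6,-0.09,0],[0,0,0]],[91.9,[0.6,-0.09,0],[0,0,0]],[91.9,[0.6,-0.09,0],[0,0,0]],[91.9,[0.6,-0.09,0],[0,0,0]],[91.9,[0.6,-0.09,0],[0,0,0]],[91.9,[0.6,-0.09,0],[0,0,0]],[91.9,[0.6,-0.09,0],[0,0,0]],[91.9,[0.6,-0.09,0],[0,0,0]],[91.9,[0.6,-0.09,0],[0,0,0]],[91.9,[0.6,-0.09,0],[0,0,0]],[91.9,[0.6,-0.09,0],[0,0,0]],[91.9,[0.6,-0.09,0],[0,0,0]],[91.9,[0.6,-0.09,0],[0,0,0]],[91.9,[0.57,-0.09,0],[0,0,0]]]' >/dev/null&& python3 -m jog '[[91.9,[0,0,0.5],[0,0,0]],[91.9,[0,0,0.5],[0,0,0]],[91.9,[0,0,0.5],[0,0,0]],[91.9,[0,0,0.5],[0,0,0]],[91.9,[0,0,0.5],[0,0,0]],[91.9,[0,0,0.5],[0,0,0]],[91.9,[0,0,0.5],[0,0,0]],[91.9,[0,0,0.5],[0,0,0]],[91.9,[0,0,0.5],[0,0,0]],[91.9,[0,0,0],[0,0,0]]]' 8 && python3 - <<'E'
from h import *
snap('top','t1',(110,190,260,290),4);snap('scene','s1')
E
```

```text
t: 4.9
eef_pos: [0.4745, 0.1873, 0.1029]
ee_rot: [-3.136, 0.004, 1.28]
contact_force: [0.2, -0.2, 0.0]
opening: 0.0919
grasp_force: 0.0
```

View pics/s1.png

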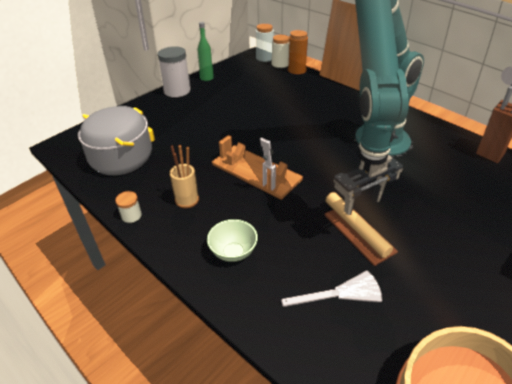

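The gripper straddles the pin with a finger on each side. The near finger is at about (350,205) and the pin runs from (330,200) to (390,250), so I'll descend and grip.

```bash
python3 -m jog '[[91.9,[0.06,0.03,0.2],[0,0,0]],[91.9,[0,0,0.2],[0,0,0]],[91.9,[0,0,0.2],[0,0,0]],[91.9,[0,0,0.2],[0,0,0]],[91.9,[0,0,0.2],[0,0,0]],[91.9,[0,0,0.2],[0,0,0]],[91.9,[0,0,0.2],[0,0,0]],[91.9,[0,0,0.16],[0,0,0]],[91.9,[0,0,0],[0,0,0]]]' 8 && python3 -m jog '[[70,[0,0,0],[0,0,0]],[55,[0,0,0],[0,0,0]],[45,[0,0,0],[0,0,0]],[38,[0,0,0],[0,0,0]],[30,[0,0,0],[0,0,0]],[30,[0,0,0],[0,0,0]],[30,[0,0,0],[0,0,0]],[30,[0,0,0],[0,0,0]],[30,[0,0,0],[0,0,0]],[30,[0,0,0],[0,0,0]]]' 8
```

```text
t: 5.9
eef_pos: [0.4783, 0.1906, 0.0266]
ee_rot: [-3.14, 0.001, 1.28]
contact_force: [0.2, 0.3, 0.3]
opening: 0.092
grasp_force: 0.0
t: 6.9
eef_pos: [0.4791, 0.1909, 0.0279]
ee_rot: [3.142, 0.0, 1.28]
contact_force: [-0.3, -0.8, 1.8]
opening: 0.04
grasp_force: 8.0
```

```bash
python3 -m jog '[[30,[0,0,0],[0,0,0]],[30,[0,0,-0.2],[0,0,0]],[30,[0,0,-0.4],[0,0,0]],[30,[0,0,-0.5],[0,0,0]],[30,[0,0,-0.5],[0,0,0]],[30,[0,0,-0.5],[0,0,0]],[30,[0,0,-0.5],[0,0,0]],[30,[0,0,-0.5],[0,0,0]],[30,[0,0,-0.5],[0,0,0]],[30,[0,0,-0.5],[0,0,0]],[30,[0,0,-0.5],[0,0,0]],[30,[0,0,-0.5],[0,0,0]],[30,[0,0,-0.5],[0,0,0]],[30,[0,0,-0.3],[0,0,0]],[30,[0,0,-0.1],[0,0,0]],[30,[0,0,0],[0,0,0]]]' 16 && python3 plan.py '[[0.4796,-0.2079,0.30,3.1416,0,1.671],[0.4796,-0.2079,0.09,3.1416,0,1.671]]'
```

```text
t: 8.5
eef_pos: [0.4789, 0.1908, 0.3277]
ee_rot: [3.141, 0.0, 1.28]
contact_force: [1.2, -0.0, -3.5]
opening: 0.0393
grasp_force: 16.0
t 8.5 p [0.4789 0.1908 0.3277] rpy [3.141 0.    1.28 ] F [ 1.2 -0.  -3.5]
turn [ 1.000e-03  2.000e-03 -2.801e+00] shift [-7.935 -0.785  0.554]
turn [0. 0. 0.] shift [0.  0.  4.2]
```

```bash
python3 -m jog '[[30,[0,0,0],[0,0,-0.2]],[30,[0,0,0],[0,0,-0.4]],[30,[0,0,0],[0,0,-0.4]],[30,[0,0,0],[0,0,-0.4]],[30,[0,0,0],[0,0,-0.4]],[30,[0,0,0],[0,0,-0.4]],[30,[0,0,0],[0,0,-0.4]],[30,[0,0,0],[0,0,-0.2]],[30,[-0.2,-0.02,0],[0,0,0]]]' && python3 -m jog '[[30,[-0.4,-0.04,0.0],[0,0,0]],[30,[-0.45,-0.045,0.03],[0,0,0]],[30,[-0.45,-0.045,0.03],[0,0,0]],[30,[-0.45,-0.045,0.03],[0,0,0]],[30,[-0.45,-0.045,0.03],[0,0,0]],[30,[-0.45,-0.045,0.03],[0,0,0]],[30,[-0.45,-0.045,0.03],[0,0,0]],[30,[-0.45,-0.045,0.03],[0,0,0]],[30,[-0.45,-0.045,0.03],[0,0,0]],[30,[-0.45,-0.045,0.03],[0,0,0]],[30,[-0.45,-0.045,0.03],[0,0,0]],[30,[-0.45,-0.045,0.03],[0,0,0]],[30,[-0.45,-0.045,0.03],[0,0,0]],[30,[-0.45,-0.045,0.03],[0,0,0]],[30,[-0.45,-0.045,0.03],[0,0,0]],[30,[-0.45,-0.045,0.03],[0,0,0]],[30,[-0.4,-0.04,0.03],[0,0,0]],[30,[-0.2,-0.02,0],[0,0,0]],[30,[0,0,0],[0,0,0]]]' && python3 plan.py '[[0.4796,-0.2079,0.12,3.1416,0,1.671]]'
```

```text
t: 9.4
eef_pos: [0.4784, 0.1817, 0.327]
ee_rot: [-3.14, -0.001, 1.674]
contact_force: [0.7, -0.3, -3.8]
opening: 0.0394
grasp_force: 16.0
t: 11.3
eef_pos: [0.4786, -0.2102, 0.3033]
ee_rot: [-3.141, -0.0, 1.668]
contact_force: [-0.3, 0.4, -3.3]
opening: 0.0396
grasp_force: 16.0
t 11.3 p [ 0.4786 -0.2102  0.3033] rpy [-3.141 -0.     1.668] F [-0.3  0.4 -3.3]
turn [-0.006 -0.003 -0.023] shift [0.044 0.024 3.666]
```

```bash
python3 -m jog '[[30,[0.04,0.02,0.2],[0,0,0]],[30,[0,0,0.35],[0,0,0]],[30,[0,0,0.4],[0,0,0]],[30,[0,0,0.4],[0,0,0]],[30,[0,0,0.4],[0,0,0]],[30,[0,0,0.4],[0,0,0]],[30,[0,0,0.4],[0,0,0]],[30,[0,0,0.4],[0,0,0]],[30,[0,0,0.35],[0,0,0]],[30,[0,0,0.2],[0,0,0]],[30,[0,0,0.15],[0,0,0]],[30,[0,0,0],[0,0,0]],[30,[0,0,0],[0,0,0]]]' && python3 - <<'E'
from h import *
snap('top','t2',(250,190,400,290));snap('scene','s2',(190,120,330,225))
a=cv2.imread('pics/t2.png');b=cv2.imread('pics/s2.png')
A=cv2.resize(a,None,fx=2.6,fy=2.6,interpolation=cv2.INTER_CUBIC);B=cv2.resize(b,None,fx=2.7,fy=2.7,interpolation=cv2.INTER_CUBIC)
h=max(A.shape[0],B.shape[0]);A,B=[cv2.copyMakeBorder(x,0,h-x.shape[0],0,0,0) for x in(A,B)]
cv2.imwrite('pics/c2.png',np.hstack([A,B]))
E
```

```text
t: 12.6
eef_pos: [0.4806, -0.2063, 0.1218]
ee_rot: [3.141, 0.0, 1.671]
contact_force: [-0.2, -0.3, -2.4]
opening: 0.0393
grasp_force: 16.0
```

View pics/c2.png

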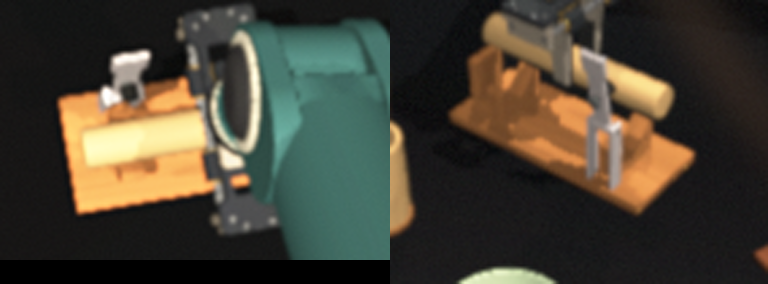

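The pin hangs above the V-blocks, with its +y end at top-crop (85,147) and scene-crop (660,97). I'll compare these against the predicted end points.

```bash
python3 - <<'E'
from h import *
np.set_printoptions(precision=4,suppress=True)
ct,cs=cam('top'),cam('scene')
w=.1003;L=np.array([-np.sin(w),np.cos(w),0]);N=np.array([np.cos(w),np.sin(w),0])
t=[(85/2.6+250-.3,147/2.6+190-.3)];s=[(270/2.7+190-.3,97/2.7+120-.3)]
print('tri',tri(ct,t,cs,s))
c=np.array([.4806,-.2063,.124])
print('pred end',c+.13*L, 'top',proj(ct,[c+.13*L]),'meas',t,'scene',proj(cs,[c+.13*L]),'meas',s)
# overlay of model hulls
a=np.linspace(0,2*np.pi,40,endpoint=False)
for n,cc,box,f in(('t2',ct,(250,190,400,290),2.6),('s2',cs,(190,120,330,225),2.7)):
    im=cv2.imread(f'pics/raw_{n}.png');im=cv2.resize(im[box[1]:box[3],box[0]:box[2]],None,fx=f,fy=f,interpolation=cv2.INTER_CUBIC)
    P=np.concatenate([c+q*.13*L+.02*(np.cos(a)[:,None]*N+np.sin(a)[:,None]*[0,0,1]) for q in(-1,1)])
    h=cv2.convexHull(((proj(cc,P)-box[:2]+.5)*f).astype(np.int32));cv2.polylines(im,[h],True,(0,255,0),1)
    base=np.array([.4808,-.2198,0])
    for Q in ([( .012,-.09,.037),(.038,-.09,.063),(-.038,-.09,.063)],[(.025,-.13,.08),(-.025,-.13,.08)],[(.038,.09,.063),(-.038,.09,.063)],[(.048,.074,.098),(.048,.106,.098)]):
        pp=np.array([base+x*N+y*L+[0,0,z] for x,y,z in Q]);
        cv2.polylines(im,[((proj(cc,pp)-box[:2]+.5)*f).astype(np.int32)],False,(255,0,255),1)
    cv2.imwrite(f'pics/o{n}.png',im)
A,B=cv2.imread('pics/ot2.png'),cv2.imread('pics/os2.png');h=max(len(A),len(B))
cv2.imwrite('pics/o2.png',np.hstack([cv2.copyMakeBorder(x,0,h-len(x),0,0,0) for x in(A,B)]))
E
```

```text
tri [[ 0.4694 -0.0823  0.1331  0.0024]]
pred end [ 0.4676 -0.077   0.124 ] top [[280.5008 246.9943]] meas [(282.39230769230767, 246.23846153846154)] scene [[291.6609 158.474 ]] meas [(289.7, 155.6259259259259)]
```

View pics/o2.png

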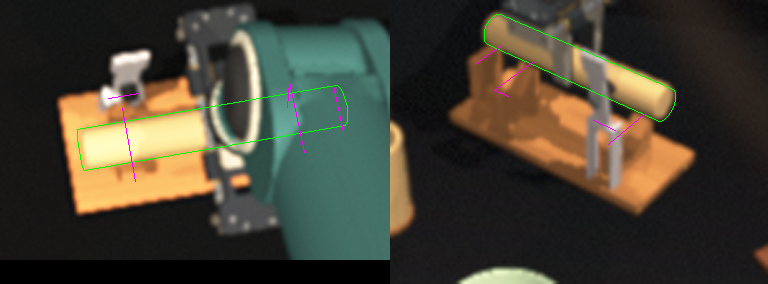

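```bash
python3 -m jog '[[30,[0,0.02,0.2],[0,0,0]],[30,[0,0,0.25],[0,0,0]],[30,[0,0,0.25],[0,0,0]],[30,[0,0,0.2],[0,0,0]],[30,[0,0,0.1],[0,0,0]],[30,[0,0,0.04],[0,0,0]],[30,[0,0,0.04],[0,0,0]],[30,[0,0,0],[0,0,0]],[30,[0,0,0],[0,0,0]]]' | grep -E 'eef|force' && python3 -m jog '[[30,[0,0,0.02],[0,0,0]],[30,[0,0,0.02],[0,0,0]],[30,[0,0,0.02],[0,0,0]],[30,[0,0,0.02],[0,0,0]],[30,[0,0,0],[0,0,0]]]'| grep -E 'eef|force'
```

```text
eef_pos: [0.4814, -0.2065, 0.0677]
contact_force: [0.1, -0.7, -2.3]
grasp_force: 16.0
eef_pos: [0.481, -0.2064, 0.0632]
contact_force: [-0.9, -0.7, -2.4]
grasp_force: 16.0
```

```bash
python3 -m jog '[[30,[0,0,0.02],[0,0,0]],[30,[0,0,0.02],[0,0,0]],[30,[0,0,0],[0,0,0]]]' | grep -E 'eef|force' && python3 -m jog '[[30,[0,0,0.02],[0,0,0]],[30,[0,0,0.01],[0,0,0]],[30,[0,0,0],[0,0,0]]]'| grep -E 'eef|force'
```

```text
eef_pos: [0.481, -0.2064, 0.0611]
contact_force: [0.1, -0.5, -3.0]
grasp_force: 16.0
eef_pos: [0.4811, -0.2064, 0.0605]
contact_force: [-2.8, 0.2, 4.8]
grasp_force: 16.0
```

```bash
python3 -m jog '[[30,[0,-0.015,-0.01],[0,0,0]],[30,[0,0,0],[0,0,0]],[30,[0,0,0],[0,0,0]]]' 8 | grep -E 'eef|force' && python3 -m jog '[[30,[-0.02,0,0],[0,0,0]],[30,[-0.02,0,0],[0,0,0]],[30,[-0.02,0,0],[0,0,0]],[30,[-0.02,0,0],[0,0,0]],[30,[0,0,0],[0,0,0]]]'| grep -E 'eef|force'
```

```text
eef_pos: [0.4803, -0.2065, 0.0601]
contact_force: [-0.9, -0.0, -2.5]
grasp_force: 8.0
eef_pos: [0.4808, -0.2107, 0.0602]
contact_force: [0.1, -0.4, -2.5]
grasp_force: 8.0
```

```bash
python3 -m jog '[[30,[0,0,0.01],[0,0,0]],[30,[-0.02,0,0],[0,0,0]],[30,[-0.02,0,0],[0,0,0]],[30,[0,0,0],[0,0,0]]]' | grep -E 'eef|force' && python3 -m jog '[[30,[-0.02,0,0],[0,0,0]],[30,[-0.02,0,0],[0,0,0]],[30,[0,0,0],[0,0,0]]]'| grep -E 'eef|force'
```

```text
eef_pos: [0.481, -0.2123, 0.0599]
contact_force: [-0.4, 1.4, -2.5]
grasp_force: 8.0
eef_pos: [0.4813, -0.2145, 0.0599]
contact_force: [0.1, 0.8, -0.2]
grasp_force: 8.0
```

```bash
for i in 1; do python3 -m jog '[[30,[-0.02,0,0],[0,0,0]],[30,[0,0,0],[0,0,0]]]' | grep -E 'eef|contact'; done; python3 -m jog '[[30,[-0.02,0,0],[0,0,0]],[30,[0,0,0],[0,0,0]]]'| grep -E 'eef|contact';python3 -m jog '[[30,[-0.02,0,0],[0,0,0]],[30,[0,0,0],[0,0,0]]]'| grep -E 'eef|contact'
```

```text
eef_pos: [0.4813, -0.2155, 0.0599]
contact_force: [-0.1, 2.3, -1.0]
eef_pos: [0.4814, -0.2165, 0.0599]
contact_force: [0.2, 2.4, -0.9]
eef_pos: [0.4815, -0.2169, 0.0598]
contact_force: [-0.8, 4.2, 0.9]
```

```bash
python3 -m jog '[[30,[-0.01,0,0],[0,0,0]],[30,[0,0,0],[0,0,0]]]'| grep -E 'eef|contact'; python3 -m jog '[[30,[-0.01,0,0],[0,0,0]],[30,[0,0,0],[0,0,0]]]'| grep -E 'eef|contact'
```

```text
eef_pos: [0.4815, -0.217, 0.0598]
contact_force: [-0.7, 5.1, 1.7]
eef_pos: [0.4815, -0.217, 0.0598]
contact_force: [-1.0, 6.7, 2.6]
```

Position is fixed at the stop while the force rises to about 6.7 N, so the pin is touching the stop. I'll release, rise, turn a quarter and close the fingers for pushing the strap.

```bash
python3 -m jog '[[45,[0,0,0],[0,0,0]],[55,[0,0,0],[0,0,0]],[70,[0,0,0],[0,0,0]],[91.9,[0,0,0],[0,0,0]],[91.9,[0,0,0],[0,0,0]],[91.9,[0,0,0],[0,0,0]],[91.9,[0,0,-0.2],[0,0,0]],[91.9,[0,0,-0.4],[0,0,0]],[91.9,[0,0,-0.6],[0,0,0]],[91.9,[0,0,-0.6],[0,0,0]],[91.9,[0,0,-0.6],[0,0,0]],[91.9,[0,0,-0.6],[0,0,0]],[91.9,[0,0,-0.6],[0,0,0]],[91.9,[0,0,-0.6],[0,0,0]],[91.9,[0,0,-0.4],[0,0,0]],[91.9,[0,0,-0.2],[0,0,0]],[91.9,[0,0,0],[0,0,0]]]' && python3 -m jog '[[0,[0,0,0],[0,0,0.3]],[0,[0,0,0],[0,0,0.6]],[0,[0,0,0],[0,0,0.65]],[0,[0,0,0],[0,0,0.65]],[0,[0,0,0],[0,0,0.65]],[0,[0,0,0],[0,0,0.65]],[0,[0,0,0],[0,0,0.65]],[0,[0,0,0],[0,0,0.65]],[0,[0,0,0],[0,0,0.65]],[0,[0,0,0],[0,0,0.65]],[0,[0,0,0],[0,0,0.65]],[0,[0,0,0],[0,0,0.65]],[0,[0,0,0],[0,0,0.65]],[0,[0,0,0],[0,0,0.65]],[0,[0,0,0],[0,0,0.65]],[0,[0,0,0],[0,0,0.65]],[0,[0,0,0],[0,0,0.65]],[0,[0,0,0],[0,0,0.6]],[0,[0,0,0],[0,0,0]],[0,[0,0,0],[0,0,0]]]' && python3 - <<'E'
import numpy as np
w=.1003;N=np.array([np.cos(w),np.sin(w)]);L=np.array([-np.sin(w),np.cos(w)])
print(np.array([.4808,-.2198])+.094*N+.09*L)
E
```

```text
t: 18.9
eef_pos: [0.4821, -0.2185, 0.3013]
ee_rot: [3.14, 0.002, 1.671]
contact_force: [-0.3, -0.5, -0.8]
opening: 0.0919
grasp_force: 0.0
t: 20.9
eef_pos: [0.4811, -0.2181, 0.2988]
ee_rot: [-3.141, 0.002, 0.102]
contact_force: [-0.2, -0.8, 0.2]
opening: 0.0005
grasp_force: 0.0
[ 0.5653157  -0.12083992]
```

```bash
python3 plan.py '[[0.5653,-0.1208,0.30,3.1416,0,0.1003],[0.5653,-0.1208,0.178,3.1416,0,0.1003]]'
```

```text
t 20.9 p [ 0.4811 -0.2181  0.2988] rpy [-3.141e+00  2.000e-03  1.020e-01] F [-0.2 -0.8  0.2]
turn [-0.007  0.011  0.015] shift [ 1.87  -1.768 -0.023]
turn [0. 0. 0.] shift [0.   0.   2.44]
```

```bash
python3 -m jog '[[0,[0.2,-0.19,0],[0,0,0]],[0,[0.42,-0.4,0],[0,0,0]],[0,[0.42,-0.4,0],[0,0,0]],[0,[0.42,-0.4,0],[0,0,0]],[0,[0.26,-0.24,0],[0,0,0]],[0,[0.15,-0.14,0],[0,0,0.0]],[0,[0,0,0],[0,0,0]],[0,[0,0,0.2],[0,0,0]],[0,[0,0,0.4],[0,0,0]],[0,[0,0,0.5],[0,0,0]],[0,[0,0,0.5],[0,0,0]],[0,[0,0,0.4],[0,0,0]],[0,[0,0,0.3],[0,0,0]],[0,[0,0,0.14],[0,0,0]],[0,[0,0,0],[0,0,0]],[0,[0,0,0],[0,0,0]]]'&& python3 - <<'E'
from h import *
snap('scene','s3',(190,100,340,212),4)
E
```

```text
t: 22.5
eef_pos: [0.5662, -0.1213, 0.1785]
ee_rot: [3.141, -0.001, 0.1]
contact_force: [0.4, 0.5, 0.2]
opening: 0.0004
grasp_force: 0.0
```

View pics/s3.png

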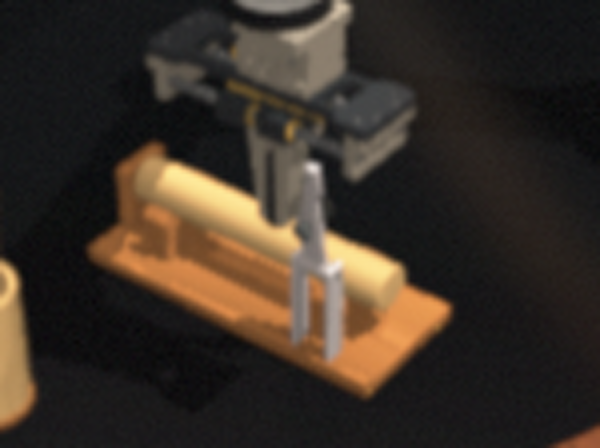

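The pin lies in the V-blocks with its end at the stop (about (150,175)). The closed fingers (tip about (278,222)) stand on the +x side of the strap, so I'll start the sweep.

```bash
python3 -m jog '[[0,[-0.08,0,-0.015],[0,0,0]],[0,[-0.08,0,-0.015],[0,0,0]],[0,[-0.08,0,-0.015],[0,0,0]],[0,[-0.08,0,-0.015],[0,0,0]],[0,[-0.08,0,-0.015],[0,0,0]],[0,[-0.08,0,-0.015],[0,0,0]],[0,[-0.08,0,-0.015],[0,0,0]],[0,[-0.08,0,-0.015],[0,0,0]],[0,[-0.08,0,-0.015],[0,0,0]],[0,[-0.08,0,-0.015],[0,0,0]]]' | grep -E 'eef|contact'; python3 -m jog '[[0,[-0.09,0,-0.028],[0,0,0]],[0,[-0.09,0,-0.028],[0,0,0]],[0,[-0.09,0,-0.028],[0,0,0]],[0,[-0.09,0,-0.028],[0,0,0]]]' | grep -E 'eef|contact'
```

```text
eef_pos: [0.5263, -0.1249, 0.1855]
contact_force: [5.2, -0.2, -2.7]
eef_pos: [0.5086, -0.1266, 0.1914]
contact_force: [5.1, 0.3, -2.0]
```

```bash
python3 -m jog '[[0,[-0.0945,0,0.0065],[0,0,0]],[0,[-0.0945,0,0.0065],[0,0,0]],[0,[-0.0945,0,0.0065],[0,0,0]],[0,[-0.0945,0,0.0065],[0,0,0]],[0,[-0.09,0,0.036],[0,0,0]],[0,[-0.09,0,0.036],[0,0,0]],[0,[-0.09,0,0.036],[0,0,0]],[0,[-0.09,0,0.036],[0,0,0]]]' | grep -E 'eef|contact'; python3 -m jog '[[0,[-0.075,0,0.0615],[0,0,0]],[0,[-0.075,0,0.0615],[0,0,0]],[0,[-0.075,0,0.0615],[0,0,0]],[0,[-0.075,0,0.0615],[0,0,0]],[0,[-0.06,0,0.076],[0,0,0]],[0,[-0.06,0,0.076],[0,0,0]],[0,[-0.06,0,0.076],[0,0,0]],[0,[-0.06,0,0.076],[0,0,0]]]' | grep -E 'eef|contact'; python3 - <<'E'
from rig import get_obs
import numpy as np
p=np.array(get_obs()['eef_pos']);d=p[:2]-[.4808,-.2198];w=.1003
print('cradle X,Y,tipZ',d@[np.cos(w),np.sin(w)],d@[-np.sin(w),np.cos(w)],p[2]-.008)
E
```

```text
eef_pos: [0.4712, -0.1305, 0.1825]
contact_force: [4.3, 1.0, -0.1]
eef_pos: [0.4442, -0.1332, 0.1546]
contact_force: [3.9, 0.6, 1.9]
cradle X,Y,tipZ -0.027761563207741174 0.0897951826869079 0.14660975921585429
```

```bash
python3 -m jog '[[0,[-0.057,0,0.082],[0,0,0]],[0,[-0.057,0,0.082],[0,0,0]],[0,[-0.057,0,0.082],[0,0,0]],[0,[-0.057,0,0.082],[0,0,0]],[0,[-0.057,0,0.082],[0,0,0]],[0,[-0.057,0,0.082],[0,0,0]]]' | grep -E 'eef|contact'; python3 -m jog '[[0,[-0.03,0,0.04],[0,0,0]],[0,[-0.03,0,0.04],[0,0,0]],[0,[-0.02,0,0.02],[0,0,0]],[0,[0,0,0],[0,0,0]]]' | grep -E 'eef|contact'; python3 - <<'E'
from rig import get_obs
import numpy as np
p=np.array(get_obs()['eef_pos']);d=p[:2]-[.4808,-.2198];w=.1003
print('cradle X,Y,tipZ',d@[np.cos(w),np.sin(w)],d@[-np.sin(w),np.cos(w)],p[2]-.008)
E
```

```text
eef_pos: [0.427, -0.135, 0.1299]
contact_force: [2.1, 0.4, 2.6]
eef_pos: [0.4229, -0.1353, 0.1251]
contact_force: [1.8, -0.0, 2.2]
cradle X,Y,tipZ -0.04910385282294083 0.08983697900925626 0.11710361995365648
```

```bash
python3 -m jog '[[0,[0,0,0.014],[0,0,0]],[0,[0,0,0.014],[0,0,0]],[0,[0,0,0.014],[0,0,0]],[0,[0,0,0.014],[0,0,0]],[0,[0,0,0.014],[0,0,0]]]' | grep -E 'eef|contact'; for i in 1; do python3 -m jog '[[0,[0,0,0.01],[0,0,0]],[0,[0,0,0.01],[0,0,0]]]' | grep -E 'eef|contact'; done;  python3 -m jog '[[0,[0,0,0.01],[0,0,0]],[0,[0,0,0.01],[0,0,0]]]' | grep -E 'eef|contact'
```

```text
eef_pos: [0.4226, -0.1354, 0.1215]
contact_force: [-1.7, -0.3, 3.7]
eef_pos: [0.4227, -0.1354, 0.1205]
contact_force: [-2.3, 0.3, 2.8]
eef_pos: [0.4226, -0.1354, 0.1198]
contact_force: [-5.0, 0.3, 9.7]
```

```bash
python3 -m jog '[[0,[0,0,0],[0,0,0]]]' | grep -E 'eef|contact';python3 -m jog '[[0,[0,0,0],[0,0,0]]]' | grep -E 'eef|contact'
```

```text
eef_pos: [0.4226, -0.1354, 0.1199]
contact_force: [-4.1, -0.4, 7.4]
eef_pos: [0.4226, -0.1354, 0.1199]
contact_force: [-4.2, -0.7, 7.3]
```

```bash
python3 -m jog '[[0,[0,0,0.005],[0,0,0]]]' | grep -E 'eef|contact';python3 -m jog '[[0,[0,0,0],[0,0,0]]]' | grep -E 'eef|contact'; python3 -m jog '[[0,[0,0,0.003],[0,0,0]]]' | grep -E 'eef|contact';python3 -m jog '[[0,[0,0,0],[0,0,0]]]' | grep -E 'eef|contact'
```

```text
eef_pos: [0.4226, -0.1354, 0.1198]
contact_force: [-5.4, -0.4, 10.7]
eef_pos: [0.4226, -0.1354, 0.1198]
contact_force: [-4.6, -0.1, 7.9]
eef_pos: [0.4226, -0.1354, 0.1197]
contact_force: [-5.4, -0.1, 10.7]
eef_pos: [0.4226, -0.1354, 0.1197]
contact_force: [-4.9, 0.4, 10.3]
```

```bash
python3 -m jog '[[0,[0.0,0,-0.02],[0,0,0]],[0,[0,0,-0.1],[0,0,0]],[0,[0,0,-0.3],[0,0,0]],[0,[0,0,-0.5],[0,0,0]],[0,[0,0,-0.5],[0,0,0]],[0,[0,0,-0.5],[0,0,0]],[0,[0,0,-0.5],[0,0,0]],[0,[0,0,-0.3],[0,0,0]],[0,[0,0,0],[0,0,0]],[0,[-0.4,0,0],[0,0,0]],[0,[-0.4,0,0],[0,0,0]],[0,[0,0,0],[0,0,0]]]' | grep -vE 'op'; python3 - <<'E'
from h import *
snap('scene','s4',(190,100,340,212),4)
E
```

```text
t: 29.25
eef_pos: [0.3814, -0.1395, 0.2543]
ee_rot: [-3.142, 0.002, 0.099]
contact_force: [-0.5, 0.3, -0.1]
grasp_force: 0.0
```

View pics/s4.png

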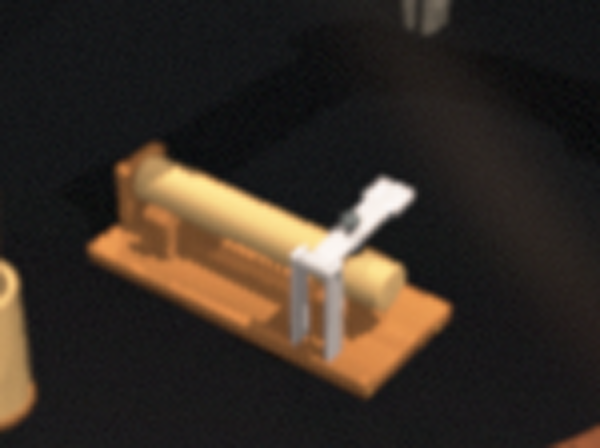

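The strap is down across the pin (tab about (395,188)), and the pin is still against the stop. I'll check the strap's angle against its model.

```bash
python3 - <<'E'
from h import *
cs=cam('scene');w=.1003;R=np.array([[np.cos(w),-np.sin(w)],[np.sin(w),np.cos(w)]])
for al in(0,.1,.2,.3,.4):
    f=lambda l,y,z:np.r_[R@[.048-l*np.cos(al)+z*np.sin(al),y]+[.4808,-.2198],.098+l*np.sin(al)+z*np.cos(al)]
    print(al,((proj(cs,[f(.097,.09,.003),f(.111,.074,.003),f(.111,.106,.003),f(0,.09,.003)])-[190,100]+.5)*4).round(0).tolist())
E
```

```text
0 [[388.0, 205.0], [382.0, 190.0], [414.0, 204.0], [317.0, 263.0]]
0.1 [[388.0, 196.0], [381.0, 179.0], [414.0, 193.0], [317.0, 263.0]]
0.2 [[387.0, 187.0], [380.0, 169.0], [413.0, 183.0], [317.0, 264.0]]
0.3 [[385.0, 179.0], [379.0, 160.0], [411.0, 174.0], [316.0, 264.0]]
0.4 [[383.0, 172.0], [376.0, 152.0], [409.0, 166.0], [316.0, 264.0]]
```

The tab corners read (383,178) and (414,190), which matches α≈0.10 rad, the touch angle I felt. Handing in.

```bash
python3 -c "
from rig import robot; print(robot.close_job())"
```

```text
the job is handed in; nothing more can be done
None
```

The job is handed in: the pin lies in both V-blocks against the stop (about 7 N push), the strap was pressed with about 10 N and stayed down at about 0.10 rad, the arm is clear, and I touched nothing else; the rig gave no verdict.

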